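Reset the thread comparator and hold its sprung cover at the set mark

ROBOT

A 7-joint arm with a two-finger parallel gripper is mounted at the origin on the work surface. World frame = base frame: x ahead of the robot, y to its left, z up, the work surface at z = 0. Lengths are in mm, angles in rad, forces in N, time in s.
With the tool pointing down it reaches from about 425 to 875 mm from the base axis. Payload 4.7 kg.
Tool frame: the origin (TCP) lies midway between the tips of the shut fingers; the grasp point (between the pads) lies 19 mm behind it; z points along the fingers, y is the line along which they close (so a half turn about z gives the same grasp; the last joint's range is limited). The gripper opens to 87 mm and grips with 3 to 60 N. Pads are 19 mm wide; open, the fingers measure 117 mm over their backs; the gripper's body (75 mm by 190 mm) begins 51 mm behind the grasp point.
Start: joints at [1.185, 0.321, -0.07, 1.45, 0.023, 1.371, -0.057], TCP at [252.985, -598.769, 222.587] pointing down, gripper open.
Joint ranges: [-2.86, 2.86], [-0.3, 2.09], [-1.38, 1.24], [0.06, 2.45], [-1.56, 4.7], [0.09, 2.05], [-2.69, 2.69]. Speed limits (rad/s): [2.57, 2.57, 3.14, 3.14, 3.14, 3.14, 3.14].

INTERFACE

Orientations are given as a rotation vector (axis times angle).
In Python, from rig import ctrl, optics gives the robot as it stands. The module is installed in compiled form; this text tells all that it offers.
- The arm moves only by the tool carry_out, never from a script. Its argument "rows" is a list of rows, each a list of 3 entries, a list of its own where there are three numbers: the shift along the tool's x, y, z in m, then the turn about the tool's z in units of 5 degrees (1.0 is 5 degrees), then the opening, from 0 (shut) to 1 (fully open). A call has 1 to 8 rows; each row is the pose to reach, as a shift and turn from the pose commanded when the call began, along the tool's axes at that moment; what a row does not reach only later rows make up. A row lasts 1/12 s, in which the tool goes at most 41.7 mm and 7.16 degrees, less where a joint would pass 70% of its speed; a pose out of reach is approached as far as the arm can. A call with a gripper value outside its range is refused whole. The fingers move at their own pace and stop on an object; "grip_force" is the grip in N (left out, the last holds). Time passes only in rows, so rows that repeat a pose let the fingers close. It gives the time, the measured TCP pose, the force, the opening and the grip force at its end, in the units of the state.
- ctrl.get_state(): the state, without advancing time (a new reading comes with each control period).
- optics.camera(name): name is "scene" or "top"; returns the picture (420x560x3 uint8, red, green, blue); there is no depth.
- optics.camera_model(name): a dict with "intrinsics" (3x3 intrinsics, pixels), "T" (4x4, takes a point from camera to world coordinates). Camera axes: x right, y down, z forward; pixel columns grow to the right and rows downward; lengths in mm; the calibration is good to about 2 mm. A picture is of the moment at which its call begins. camera_model takes no time and is no camera call.
- ctrl.finish_job(): hands the job in; it is judged then, once.
The state is a dict: "time": time; "q": joint angles; "qvel": joint speeds; "tau": joint torques, N m; "ee_pos": TCP position; "orientation": TCP orientation; "ft_force": force on the tool from outside, world axes, zero at the start; "moment": the same for the moment, N m; "width": finger opening in mm; "grip_force": force on a finger pad.
Only numpy, scipy, OpenCV 4.12 (cv2) and the standard library are available. Lean on these libraries where they do the work, as an engineer would, in place of code of your own. Each camera call takes 0.05 s, during which the arm holds its last target. There are 200 camera calls.

TASK

Get the bolt-thread comparator ready for a look at the bolt inside: with the cover still shut, swing the red-gripped sprung lever on its flank all the way away from its rest to its stop and let it come back to rest. Then lift the blue sprung cover, which has a black handle bar for this, until its red pointer lines up with the yellow set mark without swinging it far past the mark, and finish with the gripper still holding it there. Leave the set mark and everything else on the desk where it is.

Things in the scene. Friction and masses are not known exactly. Their poses are not given: they have to be found in the camera images.
- comparator: grey instrument fixed to the desk, a box 200 (x) x 240 (y) x 100 mm high under a blue cover; origin at the centre of its underside; x points from its front (robot side) to the hinge side, y to the flank with the black scale arc, z up. The arc stands at y = +132..136 mm, 280 mm high (the yellow mark on it up to 310 mm). The lever is on the other flank.
- lever (a joint): angle (rad) of the sprung lever: 0 at rest, leaning 0.4 rad from upright towards the instrument's -x; grows as the top swings to +x; stop at 0.8. Pivot axis along the instrument's y through its point (0, -181, 60) mm. A spring brings it back to rest; about 3 N at the grip at rest, 6.5 N at the stop.
- lever_grip (a point): centre of the lever's red cross grip, a cylinder 16 mm across and 70 mm long lying along the instrument's y, 130 mm from the pivot (180 mm above the desk at rest, 190 mm when upright); clear all round and above
- cover: blue cover plate 192 x 240 x 10 mm, shut at the start; origin on its hinge axis, which runs along the instrument's y through its point (90, 0, 105) mm; x, y, z as the instrument's when shut. Its front (robot side) edge lifts as it turns about +y, up to 1.25 rad. A spring pulls it shut all the way: about 4 N at the bar, along its arc, starts it, 5 to 8 N holds it at the mark.
- cover_bar (a point): middle of the black round handle bar on the cover near its front edge: 12 mm across, 100 mm long along the instrument's y, carried by a post at each end, its centre line 35 mm above the cover's top face (147 mm above the desk when shut); 165 mm in front of and 42 mm above the hinge axis when shut
- pointer_tip (a point): tip of the cover's red pointer beside the scale arc, 180 mm from the hinge axis, 140 mm from the instrument's middle plane; it is level with the hinge axis when shut
- set_mark (a joint): angle (rad) on the scale at which the yellow set mark is set: the cover angle that brings the pointer level with the mark; between 0.35 and 0.95, held by friction
- mark_tip (a point): inner end of the yellow set mark on the scale arc, 180 mm from the hinge axis in the same plane as the pointer tip, which meets it when the cover is at the marked angle; the mark is a yellow finger pointing outwards from here for 50 mm with a 16 x 16 x 22 mm block at its outer end; its z axis points along the arc, the way a rising pointer moves
- tray: bystander: aluminium sorting tray 180 x 130 x 30 mm, origin centre of the underside
- bolt0: bystander: steel bolt standing on its flanged head (29 mm across) in the tray, 64 mm tall, origin at the centre of its foot
- bolt1: bystander: bolt like bolt0, in the tray
- bolt2: bystander: bolt like bolt0, standing on the desk
- bolt3: bystander: bolt like bolt0, standing on the desk
- thread_file: bystander: thread file with a green handle, 230 mm long, 22 mm wide, 18 mm high, lying on the desk along its x, origin on the desk near its middle
- gauge_ring: bystander: red plastic gauge ring 64 mm across hanging on a steel hook on a post 210 mm high, 90 mm square foot; origin at the centre of one of the ring's faces

How it is judged (in metres and radians):
On the way, in this order (a step that is already met when the one before it is completed fails the run):
1. with the cover shut, the lever is swung to its stop (value of joint lever above 0.74 rad and z of pointer_tip in the frame of comparator below 0.119 m), for 0.1 s.
2. with the cover still shut, the lever has come back to rest (value of joint lever below 0.08 rad and z of pointer_tip in the frame of comparator below 0.119 m), for 0.1 s.
3. the cover is held by the fingers with the pointer at the mark (distance between pointer_tip and mark_tip below 0.011 m and contact force between the fingers and cover above 2 N), for 0.3 s.
At the end, for the whole second after the job is handed in: The cover stands still with its pointer tip within 11 mm (3.5 degrees) of the set mark's tip, carried by the fingers (contact force over 2 N), and the lever is back at rest (under 0.08 rad) (all of step 3 and angular speed of cover below 0.1 rad/s and value of joint lever below 0.08 rad); the arm keeps its last pose, push and grip.
It fails at once if the cover is swung far past the mark (pointer more than 40 mm, 13 degrees, beyond it) (z of pointer_tip in the frame of mark_tip above 0.04 m).
It fails at once if the set mark is shifted (over 8 mm) (distance of mark_tip from where it was at the start of the episode above 0.008 m).
It fails at once if a bystander is pushed away (over 30 mm) (distance of any of tray, bolt0, bolt1, bolt2, bolt3, thread_file, gauge_ring from where it was at the start of the episode above 0.03 m).
It fails at once if a bolt is knocked over (angle between any of bolt0, bolt1, bolt2, bolt3's own z axis and vertical above 0.5 rad).
It also fails if it takes over 56 s, if anything falls off the work surface, if the arm or the gripper's body presses on something with over 40 N, if the wrist force passes 120 N, or if a joint passes its speed limit or range.

## Working session

There is one attempt and no reset: what is moved stays moved. The work goes in short steps, Python scripts to look and compute and a tool call to move; the robot and the scene stay as the last step left them, time stands still between calls to the robot, and variables do not carry over. Pictures are saved under pics/ and viewed, at most 10 in all, crops included, and the job is handed in when it is done.

Besides the shell and the picture viewer there is one more tool, called after "Emit:" as name(argument=value, ...), one argument or row to a line, values as JSON. carry_out: Moves the arm, as the interface text tells. Its arguments: {"type":"object","properties":{"rows":{"type":"array","items":{"type":"array"}},"grip_force":{"type":"number"}},"required":["rows"]}

```bash
mkdir -p pics; python3 - <<'E'
from rig import ctrl, optics
import cv2,numpy as np
for n in("scene","top"):
    im=optics.camera(n); cv2.imwrite(f"pics/{n}0.png",cv2.cvtColor(im,cv2.COLOR_RGB2BGR))
    m=optics.camera_model(n); print(n,np.round(m["intrinsics"],1).tolist(),np.round(m["T"],3).tolist())
s=ctrl.get_state(); print({k:np.round(v,3).tolist() for k,v in s.items()})
E
```

```text
scene [[423.5, 0.0, 278.6], [0.0, 423.5, 209.3], [0.0, 0.0, 1.0]] [[0.276, 0.757, -0.593, 1199.468], [0.961, -0.227, 0.159, -162.62], [-0.014, -0.613, -0.79, 1047.865], [0.0, 0.0, 0.0, 1.0]]
top [[499.5, 0.0, 278.8], [0.0, 499.5, 214.3], [0.0, 0.0, 1.0]] [[-0.027, -0.993, 0.112, 316.105], [-1.0, 0.027, 0.002, 27.819], [-0.005, -0.112, -0.994, 1458.274], [0.0, 0.0, 0.0, 1.0]]
{'time': 0.1, 'q': [1.185, 0.322, -0.07, 1.452, 0.023, 1.371, -0.057], 'qvel': [-0.001, -0.001, -0.001, -0.004, -0.001, 0.002, 0.0], 'tau': [0.001, -49.257, -0.405, -31.34, -0.064, 0.04, 0.0], 'ee_pos': [252.748, -598.3, 221.562], 'orientation': [-3.077, -0.623, 0.001], 'ft_force': [0.315, -0.055, 0.544], 'moment': [-0.003, 0.045, 0.019], 'grip_force': 0.0, 'width': 86.77}
```

View pics/scene0.png

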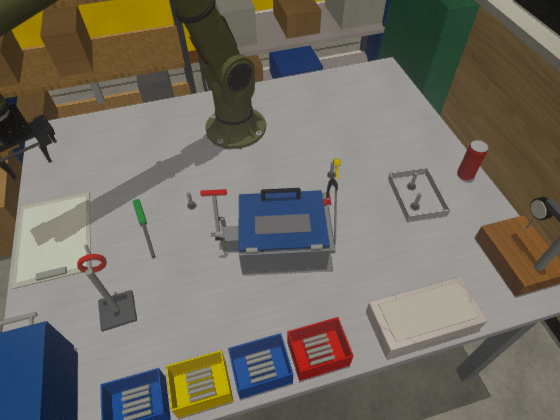

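View pics/top0.png

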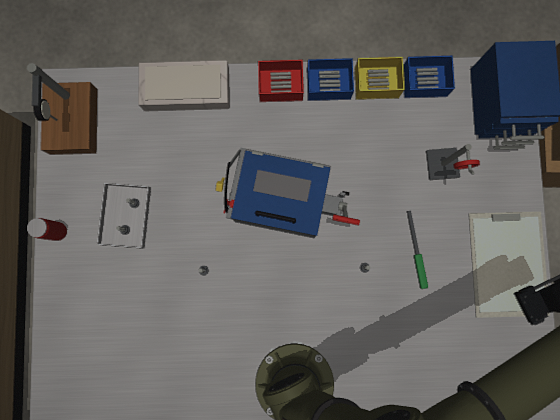

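Scene: lever grip is near (213,192), bar (281,194), yellow mark (336,165) and red pointer (327,202). Top: grip (346,220), bar (276,217), mark (221,184), pointer (229,204). I'll enlarge both for exact pixels.

```bash
python3 - <<'E'
import cv2,numpy as np
a=cv2.imread("pics/scene0.png")[145:285,190:360]; b=cv2.imread("pics/top0.png")[140:245,205:370]
cv2.imwrite("pics/ca.png",cv2.resize(a[:, :],None,fx=4,fy=4,interpolation=cv2.INTER_CUBIC))
cv2.imwrite("pics/cb.png",cv2.resize(b,None,fx=4.8,fy=4.8,interpolation=cv2.INTER_CUBIC))
E
```

```text
(no output)
```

View pics/ca.png

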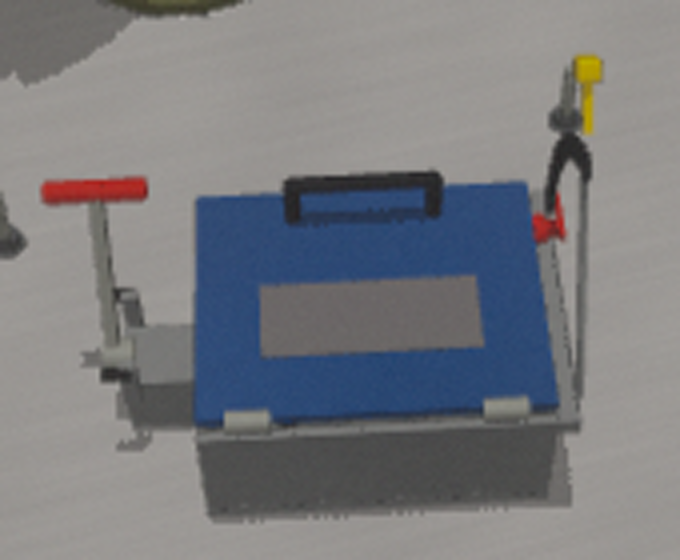

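View pics/cb.png

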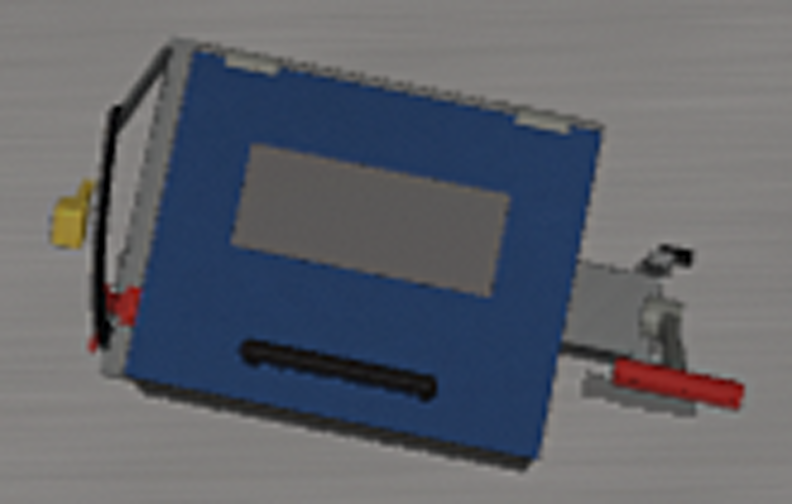

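Crop of scene: grip centre (95,190), bar from (290,185) to (436,180), yellow block (588,69) with the finger running to (588,131). Crop of top: grip (678,384), bar from (250,351) to (428,388), yellow block (68,222).

```bash
cat > h.py <<'E'
import numpy as np, cv2
from rig import optics
from scipy.optimize import least_squares
M={n:optics.camera_model(n) for n in("scene","top")}
def proj(n,p):
    T=M[n]["T"]; c=(np.atleast_2d(p)-T[:3,3])@T[:3,:3]; q=c@np.array(M[n]["intrinsics"]).T
    return q[:,:2]/q[:,2:]
def tri(ps,pt):
    P=[np.array(M[n]["intrinsics"])@np.linalg.inv(M[n]["T"])[:3] for n in("scene","top")]
    X=cv2.triangulatePoints(P[0],P[1],np.array(ps,float).reshape(2,1),np.array(pt,float).reshape(2,1)).ravel()
    return X[:3]/X[3]
A=lambda u,v:(190+(u+.5)/4-.5,145+(v+.5)/4-.5)
B=lambda u,v:(205+(u+.5)/4.8-.5,140+(v+.5)/4.8-.5)
def R(t): return np.array([[np.cos(t),-np.sin(t),0],[np.sin(t),np.cos(t),0],[0,0,1]])
E
python3 - <<'E'
from h import *
pts=dict(grip=((95,190),(678,384)),barR=((290,182),(428,388)),barL=((436,178),(250,351)),block=((588,69),(68,218)))
W={k:tri(A(*a),B(*b)) for k,(a,b) in pts.items()}
for k,v in W.items():print(k,v.round(1), [ (proj(n,v)[0]-f(*p)).round(2).tolist() for n,f,p in zip(("scene","top"),(A,B),pts[k])])
def loc(p,k):
    d={'grip':[(-130*np.sin(.4),-p[3],60+130*np.cos(.4))],'bar':[(-75,0,147)]}
    x=d[k]; return np.array(x)@R(p[2]).T+[p[0],p[1],0]
def blk(p,r): return (np.array([[90-r*np.cos(p[4]),p[6],105+r*np.sin(p[4])]]))@R(p[2]).T+[p[0],p[1],0]
def f(p):
    r=[]
    for n,F,i in(("scene",A,0),("top",B,1)):
        r+=[proj(n,loc(p,'grip'))[0]-F(*pts['grip'][i])]
        r+=[proj(n,loc(p,'bar'))[0]-(np.array(F(*pts['barR'][i]))+F(*pts['barL'][i]))/2]
        r+=[proj(n,blk(p,p[5]))[0]-F(*pts['block'][i])]
    r=list(np.concatenate(r))
    d=W['barL']-W['barR']; r+=[20*(np.arctan2(-d[0],d[1])-p[2])]
    r+=[.05*(p[3]-220)*0, .2*(p[5]-235), .2*(p[6]-140)]
    r+=list(.5*(proj("scene",blk(p,180))[0]-A(588,131)))
    return np.array(r)
s=least_squares(f,[430,50,-.2,220,.6,230,140]); print(s.x.round(3)); print(s.fun.round(2))
p=s.x
print("bar",loc(p,'bar'),"grip",loc(p,'grip'),"marktip",blk(p,180))
print("ptr px",((proj("scene",(np.array([[-90,140,105]])@R(p[2]).T+[p[0],p[1],0]))[0]-[190,145])*4).round(), ((proj("top",(np.array([[-90,140,105]])@R(p[2]).T+[p[0],p[1],0]))[0]-[205,140])*4.8).round())
E
```

```text
grip [ 442.4 -141.2  181. ] [[-0.47, 0.01], [-0.35, -0.04]]
barR [447.   -8.4 149.6] [[-0.39, 0.02], [-0.29, -0.06]]
barL [470.7  89.6 147.2] [[-0.78, 0.06], [-0.58, -0.14]]
block [523.3 171.  283.4] [[-0.12, 0.01], [-0.09, -0.03]]
[ 5.32673e+02  2.33450e+01 -2.33000e-01  1.80965e+02  9.38000e-01
  2.25533e+02  1.40984e+02]
[-0.4   0.1  -0.45  0.57 -0.2  -1.01 -0.46  0.28 -0.49 -0.36 -0.08 -0.17
 -0.07 -0.   -1.89  0.2  -0.08  0.71]
bar [[459.69615777  40.64909973 147.        ]] grip [[ 441.66211023 -141.05747111  179.73792922]] marktip [[549.20371406 164.31840598 250.1567983 ]]
ptr px [552. 194.] [ 89. 350.]
```

```bash
cat >> h.py <<'E'
P=np.array([532.7,23.3,-.233])
def inst(x,y,z): return np.array([x,y,z])@R(P[2]).T+[P[0],P[1],0]
def go(target,yaw_of_tool_y=None,start=None):
    from rig import ctrl
    from scipy.spatial.transform import Rotation as Ro
    s=ctrl.get_state(); Rm=Ro.from_rotvec(s["orientation"]).as_matrix()
    d=(np.array(target)-(s["ee_pos"] if start is None else start))@Rm/1000
    y=Rm[:,1]; t=P[2] if yaw_of_tool_y is None else yaw_of_tool_y
    print("shift",d.round(4),"turn units",round(-np.degrees(t-np.arctan2(y[1],y[0]))/5,2),"tgt",np.round(target,1),"z",Rm[:,2].round(3))
E
python3 -c "
from h import *
go(inst(-50.6,-199,225),start=[252.985,-598.769,222.587])"
```

```text
shift [ 0.3413 -0.3336 -0.0019] turn units -10.75 tgt [ 437.5 -158.6  225. ] z [-0.001  0.002 -1.   ]
```

Emit:
carry_out(
  rows=[
    [[0.342,-0.334,-0.01],-10.75,0.5],
    [[0.342,-0.334,-0.01],-10.75,0.5],
    [[0.342,-0.334,-0.01],-10.75,0.5],
    [[0.342,-0.334,-0.01],-10.75,0.5],
    [[0.342,-0.334,-0.01],-10.75,0.5],
    [[0.342,-0.334,-0.01],-10.75,0.5],
    [[0.342,-0.334,-0.01],-10.75,0.5],
    [[0.342,-0.334,-0.01],-10.75,0.5],
  ],
)

```text
time: 0.77
ee_pos: [382.1, -289.4, 229.2]
orientation: [-2.459, -1.955, 0.001]
ft_force: [0.6, -0.2, -0.1]
width: 46.0
grip_force: 0.0
```

```bash
python3 -c "
from h import *
go(inst(-50.6,-199,225))"
```

```text
shift [0.1399 0.0246 0.0042] turn units 0.07 tgt [ 437.5 -158.6  225. ] z [-0.001 -0.    -1.   ]
```

Emit:
carry_out(
  rows=[
    [[0.138,0.024,0.005],0,0.5],
    [[0.138,0.024,0.005],0,0.5],
    [[0.138,0.024,0.005],0,0.5],
    [[0.138,0.024,0.005],0,0.5],
    [[0.138,0.024,0.005],0,0.5],
    [[0.138,0.024,0.005],0,0.5],
  ],
)

```text
time: 1.27
ee_pos: [437.1, -162.1, 224.3]
orientation: [2.462, 1.951, -0.002]
ft_force: [-0.7, -1.1, 0.3]
width: 43.6
grip_force: 0.0
```

```bash
python3 -c "
from h import *
go(inst(-50.6,-199,165))
for n in('scene','top'):
  im=optics.camera(n)[...,::-1]; c=im[145:285,150:360] if n=='scene' else im[130:250,200:400]
  cv2.imwrite('pics/g_'+n+'.png',cv2.resize(c,None,fx=3.5,fy=3.5,interpolation=cv2.INTER_CUBIC))
"
```

```text
shift [ 0.0036 -0.0004  0.0593] turn units 0.03 tgt [ 437.5 -158.6  165. ] z [-0.001 -0.001 -1.   ]
```

View pics/g_scene.png

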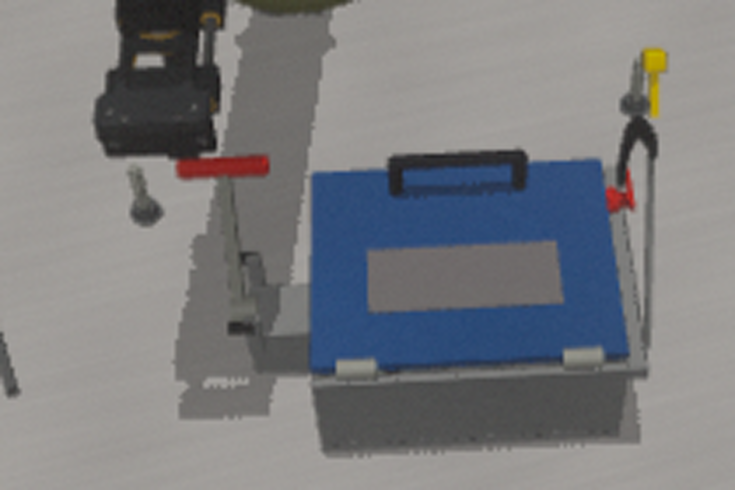

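The view shows the gripper over the outer half of the red grip, clear of the bolt at (145,210). I'll descend to straddle the grip.

Emit:
carry_out(
  rows=[
    [[0.003,0,0.03],0,0.5],
    [[0.003,0,0.058],0,0.5],
    [[0.003,0,0.058],0,0.5],
  ],
)

```text
time: 1.62
ee_pos: [433.7, -160.3, 161.7]
orientation: [-2.461, -1.94, 0.007]
ft_force: [-2.6, -0.7, -1.4]
width: 43.8
grip_force: 0.0
```

Emit:
carry_out(
  rows=[
    [[0,0.015,0],0,0.5],
    [[0,0.03,-0.002],0,0.5],
    [[0,0.045,-0.003],0,0.5],
    [[0,0.06,-0.004],0,0.5],
    [[0,0.075,-0.004],0,0.5],
    [[0,0.09,-0.003],0,0.5],
    [[0,0.105,-0.002],0,0.5],
    [[0,0.11,0],0,0.5],
  ],
)

```text
time: 2.28
ee_pos: [543.8, -187.0, 166.4]
orientation: [-2.464, -1.943, 0.005]
ft_force: [-5.4, 0.6, 3.5]
width: 43.8
grip_force: 2.6
```

Emit:
carry_out(
  rows=[
    [[0,0.004,0],0,0.5],
    [[0,0.008,0],0,0.5],
    [[0,0.008,0],0,0.5],
  ],
)

```text
time: 2.53
ee_pos: [549.1, -188.2, 164.8]
orientation: [-2.462, -1.942, 0.009]
ft_force: [-7.5, 0.6, -3.5]
width: 43.0
grip_force: 3.7
```

Emit:
carry_out(
  rows=[
    [[0,0.003,0],0,0.5],
    [[0,0.006,0],0,0.5],
    [[0,0.006,0],0,0.5],
  ],
)

```text
time: 2.78
ee_pos: [551.2, -188.7, 164.0]
orientation: [-2.457, -1.938, 0.018]
ft_force: [-15.8, 2.0, -0.8]
width: 43.9
grip_force: 7.7
```

```bash
python3 -c "
from h import *
im=optics.camera('scene')[...,::-1]
cv2.imwrite('pics/l.png',cv2.resize(im[120:285,150:360],None,fx=3.5,fy=3.5,interpolation=cv2.INTER_CUBIC))
x=[inst(130*np.sin(t),-181+d,60+130*np.cos(t)) for t in(.3,.4) for d in(-35,35)]
print(((proj('scene',x)-[150,120])*3.5).round())
"
```

```text
[[165. 344.]
 [262. 340.]
 [165. 362.]
 [262. 357.]]
```

View pics/l.png

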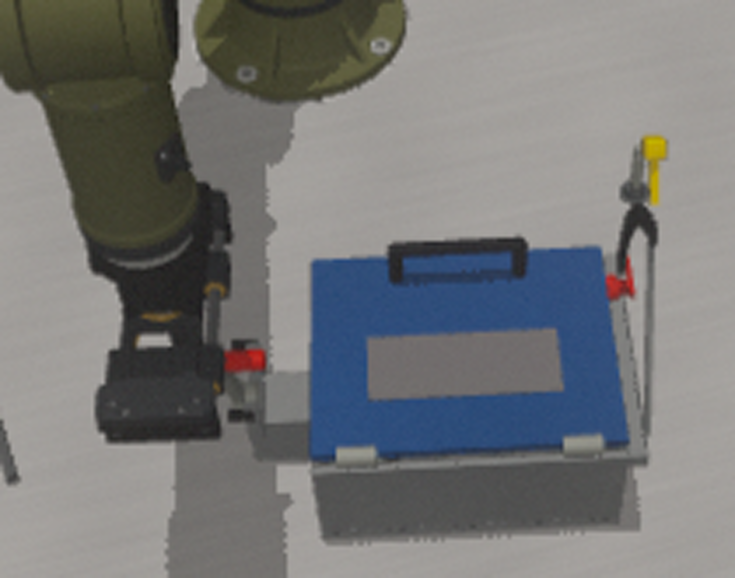

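The red grip's end at (264,358) matches the full 0.8 rad, and the force step to 16 N confirms the stop. I'll let the lever come back.

Emit:
carry_out(
  rows=[
    [[0,-0.016,0],0,0.5],
    [[0,-0.032,-0.001],0,0.5],
    [[0,-0.048,-0.002],0,0.5],
    [[0,-0.064,-0.002],0,0.5],
    [[0,-0.08,-0.001],0,0.5],
    [[0,-0.096,0],0,0.5],
    [[0,-0.112,0],0,0.5],
    [[0,-0.122,0],0,0.5],
  ],
)

```text
time: 3.5
ee_pos: [438.5, -161.1, 167.2]
orientation: [2.465, 1.945, -0.0]
ft_force: [0.6, -0.6, -0.4]
width: 43.8
grip_force: 0.0
```

Emit:
carry_out(
  rows=[
    [[0,0,0],0,0.5],
    [[0,0,0],0,0.5],
    [[0,0,0],0,0.5],
    [[0,0,-0.04],0,0.5],
    [[0,0,-0.08],0,0.5],
    [[0,0,-0.08],0,0.5],
  ],
)

```text
time: 4.0
ee_pos: [444.7, -161.6, 254.1]
orientation: [2.455, 1.942, 0.01]
ft_force: [1.2, 0.1, 0.0]
width: 43.3
grip_force: 0.0
```

```bash
python3 -c "
from h import *
go(inst(-75,-5,220))"
```

```text
shift [ 0.1953 -0.0324  0.0333] turn units 0.01 tgt [458.6  35.8 220. ] z [ 0.012 -0.005 -1.   ]
```

Emit:
carry_out(
  rows=[
    [[0.195,-0.032,0.03],0,0.5],
    [[0.195,-0.032,0.03],0,0.5],
    [[0.195,-0.032,0.03],0,0.5],
    [[0.195,-0.032,0.03],0,0.5],
    [[0.195,-0.032,0.03],0,0.5],
    [[0.195,-0.032,0.03],0,0.5],
    [[0.195,-0.032,0.03],0,0.5],
    [[0.195,-0.032,0.03],0,0.5],
  ],
)

```text
time: 4.67
ee_pos: [454.4, 36.3, 216.7]
orientation: [2.464, 1.948, 0.001]
ft_force: [0.2, 0.3, 1.2]
width: 43.7
grip_force: 0.0
```

```bash
python3 -c "
from h import *
go(inst(-75,-5,131))
im=optics.camera('top')[...,::-1]
im2=optics.camera('scene')[...,::-1]
cv2.imwrite('pics/b.png',np.hstack([cv2.resize(i,None,fx=2.4,fy=2.4,interpolation=cv2.INTER_CUBIC) for i in (im[120:260,200:365],im2[130:270,190:355])]))
"
```

```text
shift [0.0004 0.0041 0.0857] turn units 0.0 tgt [458.6  35.8 131. ] z [ 0.001 -0.    -1.   ]
```

View pics/b.png

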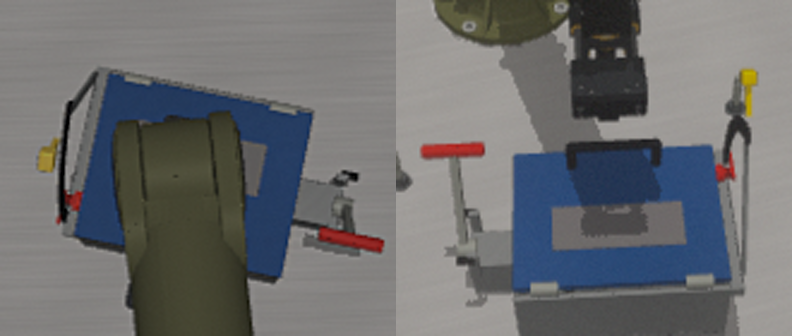

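The lever's red grip is back at rest (right panel 452,149) and the gripper stands over the bar at (613,152). I'll descend and grip.

Emit:
carry_out(
  rows=[
    [[0,0.004,0.03],0,0.5],
    [[0,0.004,0.06],0,0.5],
    [[0,0.004,0.084],0,0.5],
    [[0,0.004,0.084],0,0.5],
    [[0,0.004,0.084],0,0.5],
  ],
)

```text
time: 5.18
ee_pos: [457.0, 34.9, 132.0]
orientation: [-2.465, -1.945, 0.002]
ft_force: [0.0, 0.1, 0.3]
width: 43.5
grip_force: 0.0
```

Emit:
carry_out(
  rows=[
    [[0,0,0],0,0.0],
    [[0,0,0],0,0.0],
    [[0,0,0],0,0.0],
    [[0,0,0],0,0.0],
    [[0,0,0],0,0.0],
    [[0,0,0],0,0.0],
  ],
  grip_force=25,
)

```text
time: 5.68
ee_pos: [459.7, 35.5, 133.3]
orientation: [2.461, 1.946, 0.005]
ft_force: [9.5, -1.6, -3.6]
width: 11.6
grip_force: 11.3
```

```bash
python3 -c "
from h import *
go(inst(-75,-5,131))
b=lambda t:np.array([90-165*np.cos(t)+42*np.sin(t),105+165*np.sin(t)+42*np.cos(t)])
for t in np.arange(0,1,.1): print(round(t,2),((b(t)-b(0))*[1,-1]/1000).round(3))
"
```

```text
shift [ 0.     -0.0011  0.0023] turn units 0.0 tgt [458.6  35.8 131. ] z [ 0.005 -0.001 -1.   ]
0.0 [ 0. -0.]
0.1 [ 0.005 -0.016]
0.2 [ 0.012 -0.032]
0.3 [ 0.02  -0.047]
0.4 [ 0.029 -0.061]
0.5 [ 0.04  -0.074]
0.6 [ 0.053 -0.086]
0.7 [ 0.066 -0.096]
0.8 [ 0.08  -0.106]
0.9 [ 0.095 -0.113]
```

Emit:
carry_out(
  rows=[
    [[0,0.005,-0.016],0,0],
    [[0,0.012,-0.032],0,0],
    [[0,0.02,-0.047],0,0],
    [[0,0.029,-0.061],0,0],
    [[0,0.04,-0.074],0,0],
    [[0,0.053,-0.086],0,0],
    [[0,0.066,-0.096],0,0],
    [[0,0.066,-0.096],0,0],
  ],
)

```text
time: 6.35
ee_pos: [518.6, 21.7, 229.4]
orientation: [-2.458, -1.944, 0.011]
ft_force: [-15.1, 1.0, 7.9]
width: 11.3
grip_force: 25.0
```

```bash
python3 -c "
from h import *
im=optics.camera('scene')[...,::-1]; cv2.imwrite('pics/s7.png',im)
im2=optics.camera('top')[...,::-1]; cv2.imwrite('pics/t7.png',im2)
cv2.imwrite('pics/c7.png',np.hstack([cv2.resize(im[120:250,280:355],None,fx=4.5,fy=4.5,interpolation=cv2.INTER_CUBIC),cv2.resize(im2[130:260,200:290],None,fx=4.5,fy=4.5,interpolation=cv2.INTER_CUBIC)]))
for t in(.6,.7,.8,.9,.93):
  x=inst(90-180*np.cos(t),140,105+180*np.sin(t)); print(t,((proj('scene',x)-[280,120])*4.5).round(),((proj('top',x)-[200,130])*4.5).round()+[337.5,0])
"
```

```text
0.6 [[236. 261.]] [[435.5 298. ]]
0.7 [[241. 258.]] [[436.5 275. ]]
0.8 [[245. 259.]] [[438.5 250. ]]
0.9 [[250. 262.]] [[441.5 222. ]]
0.93 [[252. 264.]] [[442.5 213. ]]
```

View pics/c7.png

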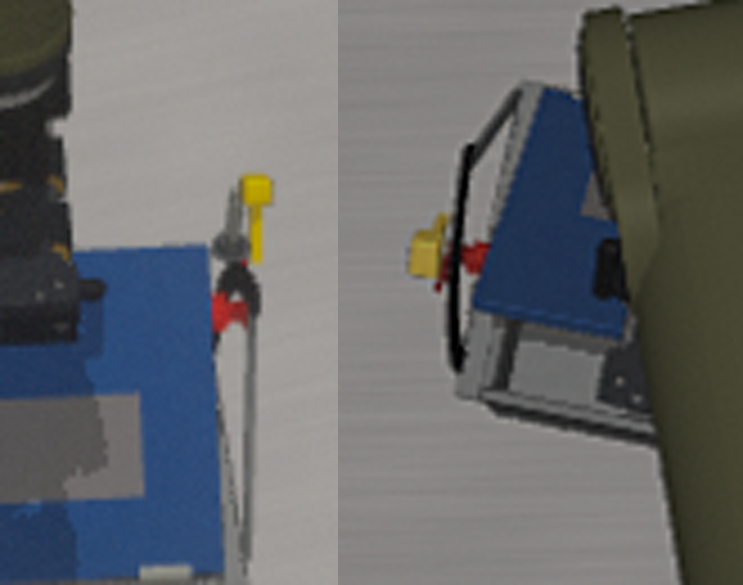

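Top view (right panel): pointer tip at (438,287), about 0.66 rad. The mark tip is at (442,216), and in the scene view at (258,262), which gives about 0.92 rad. I'll raise the cover most of the way.

Emit:
carry_out(
  rows=[
    [[0,0.005,-0.005],0,0],
    [[0,0.01,-0.01],0,0],
    [[0,0.015,-0.014],0,0],
    [[0,0.02,-0.018],0,0],
    [[0,0.0255,-0.0205],0,0],
    [[0,0.0255,-0.0205],0,0],
    [[0,0.0255,-0.0205],0,0],
  ],
)

```text
time: 7.03
ee_pos: [544.3, 15.7, 247.6]
orientation: [-2.459, -1.946, 0.007]
ft_force: [-6.1, 1.9, -4.7]
width: 10.9
grip_force: 25.0
```

```bash
cat > look.py <<'E'
from h import *; import sys
im=optics.camera('scene')[...,::-1]; im2=optics.camera('top')[...,::-1]
cv2.imwrite(sys.argv[1],np.hstack([cv2.resize(im[145:215,310:350],None,fx=8,fy=8,interpolation=cv2.INTER_CUBIC),cv2.resize(im2[150:220,210:260],None,fx=8,fy=8,interpolation=cv2.INTER_CUBIC)]))
for t in(.6,.7,.8,.85,.9,.95):
  x=inst(90-180*np.cos(t),140,105+180*np.sin(t)); print(t,((proj('scene',x)-[310,145])*8).round(),((proj('top',x)-[210,150])*8).round()+[320,0])
E
python3 look.py pics/k.png
```

```text
0.6 [[180. 264.]] [[414. 369.]]
0.7 [[188. 259.]] [[416. 329.]]
0.8 [[196. 260.]] [[419. 284.]]
0.85 [[201. 263.]] [[422. 260.]]
0.9 [[205. 267.]] [[424. 235.]]
0.95 [[210. 272.]] [[428. 209.]]
```

View pics/k.png

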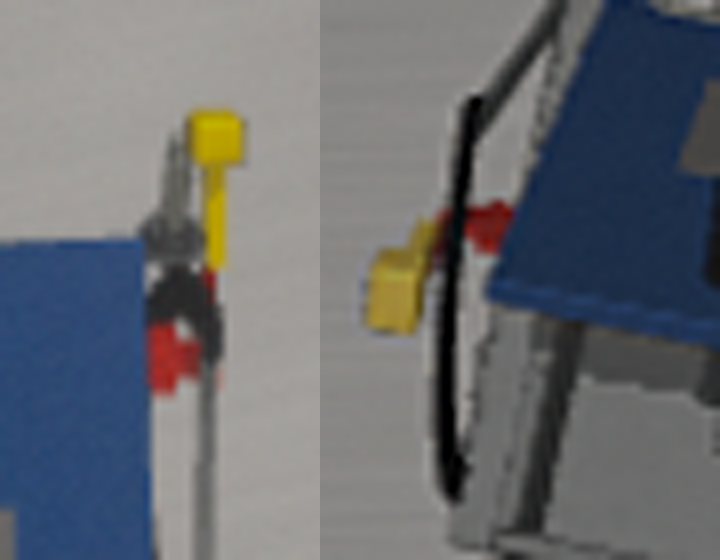

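```bash
python3 -c "
from h import *
for t in(.8,.85,.9,.95):
  o=[]
  for r in(180,205,230,241):
    x=inst(90-r*np.cos(t),140,105+r*np.sin(t)); o+=[((proj('scene',x)[0]-[310,145]+.5)*8-.5).round().tolist(),(((proj('top',x)[0]-[210,150]+.5)*8-.5).round()+[320,0]).tolist()]
  print(t,o)
for n,(r0,c0) in dict(scene=(145,310),top=(150,210)).items():
  im=cv2.imread('pics/'+n+'0.png')[r0:r0+70,c0:c0+45]; h=cv2.cvtColor(im,cv2.COLOR_BGR2HSV)
  m=(abs(h[...,0].astype(int)-26)<8)&(h[...,1]>110)
  print(n); [print(r,np.where(m[r])[0]) for r in range(70) if m[r].any()]
im=optics.camera('top')[150:200,210:245].astype(int); m=(im[...,0]>1.8*im[...,1])&(im[...,0]>60); [print(r,np.where(m[r])[0]) for r in range(50) if m[r].any()]
"
```

```text
0.8 [[200.0, 264.0], [423.0, 287.0], [198.0, 186.0], [404.0, 332.0], [196.0, 108.0], [384.0, 379.0], [195.0, 73.0], [375.0, 400.0]]
0.85 [[204.0, 266.0], [425.0, 263.0], [203.0, 188.0], [406.0, 305.0], [201.0, 109.0], [387.0, 348.0], [201.0, 74.0], [378.0, 367.0]]
0.9 [[208.0, 270.0], [428.0, 238.0], [208.0, 192.0], [409.0, 276.0], [207.0, 113.0], [390.0, 315.0], [207.0, 77.0], [381.0, 333.0]]
0.95 [[213.0, 276.0], [431.0, 212.0], [213.0, 197.0], [413.0, 246.0], [213.0, 118.0], [394.0, 281.0], [213.0, 83.0], [385.0, 297.0]]
scene
14 [24 25 26 27 28 29]
15 [24 25 26 27 28 29]
16 [23 24 25 26 27 28 29]
17 [23 24 25 26 27 28 29]
18 [23 24 25 26 27 28 29]
19 [24 25 26 27 28 29]
20 [25 26 27 28 29]
21 [26 27]
22 [26 27]
23 [26 27]
24 [25 26 27]
25 [26 27]
26 [25 26 27]
27 [25 26 27]
28 [25 26 27]
29 [26 27]
30 [26 27]
31 [26 27]
32 [26 27]
33 [26 27]
top
28 [12 13]
29 [12 13]
30 [11 12 13]
31 [ 8  9 10 11 12 13]
32 [ 7  8  9 10 11 12]
33 [ 7  8  9 10 11 12]
34 [ 6  7  8  9 10 11 12]
35 [ 6  7  8  9 10 11 12]
36 [ 6  7  8  9 10 11 12]
37 [ 6  7  8  9 10 11 12]
38 [ 6  7  8  9 10 11 12]
39 [ 6  7  8  9 10 11 12]
40 [ 6  7  8  9 10 11]
41 [10 11]
25 [22]
26 [19 20 21 22 23]
27 [15 18 19 20 21 22 23]
28 [18 19 20 21 22]
29 [18 19 20 21 22]
30 [20 21 22]
31 [14 21]
```

Pointer tip is at about 0.855 rad in both views. The pointer strip (208,280) lies about 6 enlarged pixels left of the yellow finger (214), and the block fit agrees: the mark is at about 0.92. I'll raise it by 0.06 rad.

Emit:
carry_out(
  rows=[
    [[0,0.003,-0.0015],0,0],
    [[0,0.006,-0.003],0,0],
    [[0,0.009,-0.0045],0,0],
    [[0,0.009,-0.0045],0,0],
    [[0,0.009,-0.0045],0,0],
    [[0,0.009,-0.0045],0,0],
    [[0,0.009,-0.0045],0,0],
    [[0,0.009,-0.0045],0,0],
  ],
)

```text
time: 7.85
ee_pos: [552.6, 13.8, 252.0]
orientation: [-2.459, -1.946, 0.008]
ft_force: [-6.9, 2.2, -4.4]
width: 11.4
grip_force: 25.0
```

```bash
python3 look.py pics/k2.png | tail -2; python3 -c "
from h import *
im=optics.camera('top')[150:200,210:245].astype(int); m=(im[...,0]>1.8*im[...,1])&(im[...,0]>60); [print(r,np.where(m[r])[0]) for r in range(50) if m[r].any()]
im=optics.camera('scene')[170:200,330:345].astype(int); m=(im[...,0]>1.8*im[...,1])&(im[...,0]>60); print('scene');[print(r+25,np.where(m[r])[0]+20) for r in range(30) if m[r].any()]
h=cv2.cvtColor(optics.camera('scene')[145:215,310:350],cv2.COLOR_RGB2HSV); m=(abs(h[...,0].astype(int)-26)<8)&(h[...,1]>110); print('Y');[print(r,np.where(m[r])[0]) for r in (15,25,30,32,33,34) if m[r].any()]"
```

```text
0.9 [[205. 267.]] [[424. 235.]]
0.95 [[210. 272.]] [[428. 209.]]
23 [20 21 22 23 24]
24 [19 20 21 22 23]
25 [19 20 21 22 23]
26 [14 15 19 20 21 22]
27 [14 20 21 22]
scene
34 [26 27]
35 [26 27]
36 [26 27]
37 [26 27]
41 [20 21]
42 [20 21]
43 [20 21 22 23 24]
44 [20 21 22 23 24]
45 [20 21 22 23 24 27]
46 [20 21 22 23 24 27]
47 [20 21 22 27]
48 [20 21 27]
Y
15 [24 25 26 27 28 29]
25 [25 26 27]
30 [26 27]
32 [26 27]
33 [26 27]
```

View pics/k2.png

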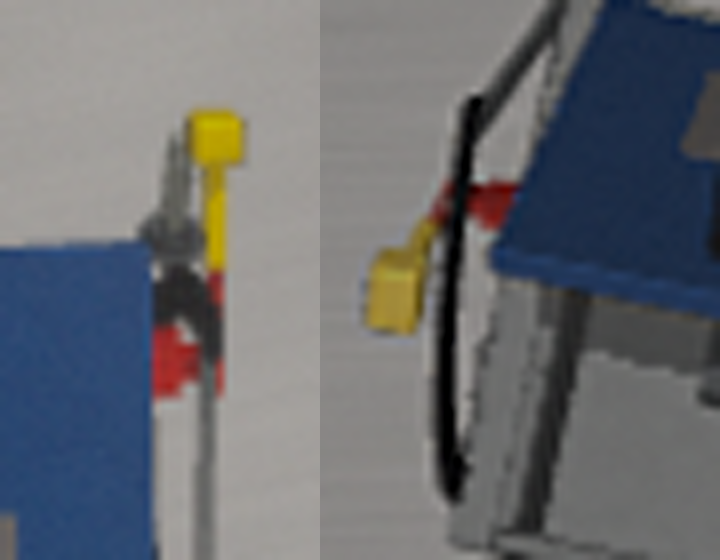

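The red pointer now runs straight on from the yellow finger: same columns 26–27 in the scene view, and the two meet at (435,218) in the top view. The cover is steady, so I'm handing in.

```bash
python3 -c "
from rig import ctrl
s=ctrl.get_state(); print(s['time'],abs(s['qvel']).max() if hasattr(s['qvel'],'max') else s['qvel'],s['grip_force']); print(ctrl.finish_job())"
```

```text
8.1 0.0019038785615388804 24.994683265686035
the job is handed in; nothing more can be done
None
```

The lever was swung to its stop and came back to rest. The cover is now held with its pointer on the yellow set mark, judged from both camera views, and the job was handed in at 8.1 s; no verdict was returned.

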